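Rehang the glazed door of the instrument cabinet

ROBOT

A 6-joint arm with a two-finger parallel gripper is mounted at the origin on the work surface. World frame = base frame: x ahead of the robot, y to its left, z up, the work surface at z = 0. Lengths are in mm, angles in rad, forces in N, time in s.
With the tool pointing down it reaches from about 300 to 825 mm from the base axis. Payload 5.4 kg.
Tool frame: the origin (TCP) lies midway between the tips of the shut fingers; the grasp point (between the pads) lies 19 mm behind it; z points along the fingers, y is the direction in which the jaws open and shut (so a half turn about z gives the same grasp; the last joint's range is limited). The gripper opens to 92 mm and grips with 3 to 60 N. Pads are 20 mm wide; open, the fingers measure 128 mm over their backs; the gripper's body (75 mm by 189 mm) begins 69 mm behind the grasp point.
Start: joints at [-1.384, 0.158, 1.597, -0, 1.386, -0.21], TCP at [222.195, -530.316, 214.601] pointing down, gripper open.
Joint ranges: [-2.91, 2.91], [-0.94, 2.29], [0.18, 2.7], [-1.29, 4.43], [0.17, 2.64], [-3, 3]. Speed limits (rad/s): [2.57, 2.57, 3.14, 3.14, 3.14, 3.14].

INTERFACE

Orientations are given as a unit quaternion [w, x, y, z].
In Python, from bench import observe, read_camera, camera_model, workorder, search_frame, masks_of gives the robot as it stands. The module is installed in compiled form; this text tells all that it offers.
- The arm moves only by the shell command python3 -m inch 'ROWS' [OPENING]. ROWS is JSON, one flat list of numbers, 6 for each row, row after row: the shift along the tool's x, y, z in cm, then the turn, a rotation vector about the tool's x, y, z in degrees. A call has 1 to 12 rows; each row shifts and turns the commanded pose from where the row before left it, along the tool's axes as they then stand; what a row does not reach is not made up. A row lasts 1/10 s, in which the tool goes at most 50 mm and 8.59 degrees, less where a joint would pass 70% of its speed; a pose out of reach is approached as far as the arm can. A call is refused whole if a number of a shift passes 5 or a number of a turn 8.59, either way. A call with a gripper value outside its range is refused whole. OPENING is the closure, from 0 (fully open) to 1 (shut), set as the call begins (- or left out, the last holds). The fingers move at their own pace and stop on an object; the grip force is fixed at half the most. Time passes only in rows, so rows that do not move let the fingers close. It gives the time, the measured TCP pose, the force and the opening at its end, in the units of the state.
- observe(): the state, without advancing time (a new reading comes with each control period).
- read_camera(name): name is "scene" or "side" or "wrist"; returns the picture (400x640x3 uint8, red, green, blue); there is no depth.
- camera_model(name): a dict with "fx", "fy", "cx", "cy" (pixels), "camera_from_world" (4x4, takes a point from world to camera coordinates). Camera axes: x right, y up, looking along -z (the intrinsics and any distortion apply to the point x, -y, -z); pixel columns grow to the right and rows downward; lengths in mm; the calibration is good to about 2 mm. A picture is of the moment at which its call begins: read the wrist's pose just before it. camera_model takes no time and is no camera call; for the wrist camera it gives the pose at the moment of the call.
- workorder.job_done(): hands the job in, once; it reports no verdict.
Trained networks look in the newest picture that a camera, given by its name, has taken for a name from the list of things; names that differ only in an ending like _2 or _b are one class to them, and where a whole thing is asked for, a point or a joint stands for the part that bears it (a point fixed in the world has none). Each returns a list of dicts, best first, with "score" (0 to 1); they miss things now and then, are a little off and sometimes report something else, mostly with a low value. They report only what shows in the picture. A call takes as long as a camera call.
- search_frame(thing, camera): "at" ([x, y, z] in mm, in the coordinates of the camera as it stood for that picture, good to about 4 mm: the middle of the surface that is visible of it).
- masks_of(thing, camera): "pixels" (400x640 bool, what is visible of it).
The state is a dict: "time_s": time; "joint_pos": joint angles; "qvel": joint speeds; "joint_torque": joint torques, N m; "tool_pos": TCP position; "orientation": TCP orientation; "contact_force": force on the tool from outside, world axes, zero at the start; "wrist_torque": the same for the moment, N m; "finger_gap": opening from 0.0 (shut) to 1.0 (fully open).
Only numpy, scipy, OpenCV 4.12 (cv2) and the standard library are available. Lean on these libraries where they do the work, as an engineer would, in place of code of your own. Each camera call takes 0.05 s, during which the arm holds its last target. There are 200 camera calls.

TASK

The glazed door of the small white instrument cabinet has been washed and is standing in the draining rack. Lift it out, hang it fully home on the cabinet's two hinge pins and swing it shut against the cabinet's front. Ease it on and close it gently, never forcing or banging it against the cabinet, and leave everything else on the bench where it is.

Things in the scene. Friction and masses are not known exactly. Their poses are not given: they have to be found in the camera images.
- leaf: The door (loose, about 0.34 kg): aluminium frame 165 wide (y), 176 high (z), 18 thick (x), round a 4 thick glass pane; top rail 32 high, side rails 24 wide. Origin: centre of its underside, mid-thickness. x points from the outer face (x = -9) to the inner face (+9). A knob 19 proud is on the outer face at y = +70, z = 90. Stands upright in one outer slot of the rack, its underside 22 above the bench.
- bore_low (a point): Centre of the bore at the underside of the door's lower knuckle; axes as the door's. The two steel knuckles stand along the door's edge y = -82.5: upright tubes 19 outside, 10 bore, 20 long, open at both ends, axis at x = 0, y = -96.5, undersides at z = 20 and z = 130.
- bore_top (a point): Centre of the bore at the underside of the door's upper knuckle, 110 above the lower one.
- latch_edge (a point): Point on the door's free edge (y = +82.5) at its inner face (x = +9), z = 90; in the shut door it meets or nearly meets the cabinet's front.
- cabinet: The white cabinet, fixed to the bench: 190 deep (x), 215 wide (y), 217 high, front open and facing its own -x (front plane x = -95). Origin: centre of its underside on the bench; z up. Its two hinge pins stand in front of the front at y = -90.5, one over the other. Shut, the door has the cabinet's heading (door x along cabinet x); open by an angle a, the door is turned by +a about z.
- cornice (a point): Middle of the lower front edge of the cabinet's top, which overhangs the front by 12, underside 205 above the bench. The hung door swings in below it with 7 to spare, so the door can be put on its pins only while standing open (about square to the front, free edge away from the cabinet). Once hung, it turns freely and stays where it is left.
- pin_low (a point): Nominal foot of the lower pin, x = -109.5, y = -90.5, z = 42 in the cabinet's frame; axes as the cabinet's. Each pin is 7.6 thick, 16 tall with its uppermost 3 tapering to a flat tip 5.2 across, and rises from a lug (17 across, 8 thick) on whose top the knuckle comes to rest. The bore leaves 1.2 all round the pin. Pins and lugs are rigid.
- pin_top (a point): Nominal foot of the upper pin, 110 above the lower one. The pins' steel strip is screwed on through slotted holes on packing shims: both pins together truly stand up to 7 off the nominal place along the cabinet's y and up to 4 along its x (heights exact, pins plumb). No reading shows this offset; it must be found by feel or by eye.
- rack: Steel-wire draining rack fixed to the bench, 178 long (x), 108 wide (y), wires up to 98 high. Origin: its centre on the bench. Three slots, at x = -45, 0 and +45; a panel in a slot stands across the rack (along its y), with 2.5 play each side for the door; it comes straight up out of the slot. Door and board stand in the two outer slots, either way round.
- board: White plastic dissecting board, 160 wide (y), 110 high, 12 thick (x), with a long hand hole under its upper edge, upright in the rack's other outer slot, top 132 above the bench (lift the door clear of it). Origin: centre of its underside. Loose; leave it.
- beaker: Glass beaker 68 across, 90 high, on the bench; origin: centre of its underside. Leave it.
- bottle: White bottle 64 across, 160 high; origin: centre of its underside. Leave it.
- jar: Brown glass jar with black lid, 60 across, 85 high; origin: centre of its underside. Leave it.
- dishes: Two stacked petri dishes, 90 across, 31 high; origin: centre of the underside. Leave them.
- forceps: Steel forceps lying on the bench, 140 long (x), 23 wide, 8 thick; origin: the middle of the underside. Leave them.

How it is judged (in metres and radians):
On the way, in this order (a step that is already met when the one before it is completed fails the run):
1. the door is lifted clear out of the rack (z of leaf in the frame of rack above 0.09 m), for 0.1 s.
2. both knuckles are fully down on their pins (z of bore_low in the frame of cabinet below 0.046 m and z of bore_top in the frame of cabinet below 0.156 m and horizontal distance between bore_low and pin_low below 0.01 m and horizontal distance between bore_top and pin_top below 0.01 m), for 0.2 s.
At the end, for the whole second after the job is handed in: Both knuckles fully down on their pins (undersides within 4 mm of the lugs, bores within 10 mm of the nominal pin axes) and the door shut: parallel to the cabinet's front within 0.08 rad, the inner face at its free edge at most 7 mm off the front plane, at rest (all of step 2 and x of latch_edge in the frame of cabinet above -0.102 m and angle between the x axis of leaf and the x axis of cabinet, either way round below 0.08 rad and linear speed of leaf below 0.02 m/s and angular speed of leaf below 0.1 rad/s); the robot touches nothing.
It fails at once if the door is forced or banged against the cabinet or its pins (contact force over 35 N) (contact force between leaf and cabinet above 35 N).
It fails at once if another thing on the bench or in the rack is moved more than 25 mm (distance of any of board, beaker, bottle, jar, dishes, forceps from where it was at the start of the episode above 0.025 m).
It also fails if it takes over 72 s, if anything falls off the work surface, if the arm or the gripper's body presses on something with over 40 N, if the wrist force passes 120 N, or if a joint passes its speed limit or range.

## Working session

There is one attempt and no reset: what is moved stays moved. The work goes in short steps, Python scripts to look and compute and a shell command to move; the robot and the scene stay as the last step left them, time stands still between calls to the robot, and variables do not carry over. Pictures are saved under pics/ and viewed, about 8 in all and at most 12, crops included, and the job is handed in when it is done.

```bash
mkdir -p pics; cat > h.py <<'E'
import numpy as np, cv2
from bench import observe, read_camera, camera_model, workorder, search_frame, masks_of
from scipy.spatial.transform import Rotation as R
def save(name,fn,crop=None,scale=1):
    im=read_camera(name)
    o=im if crop is None else im[crop[1]:crop[3],crop[0]:crop[2]]
    o=cv2.resize(o,None,fx=scale,fy=scale,interpolation=cv2.INTER_CUBIC)
    cv2.imwrite('pics/'+fn,o[:,:,::-1]); return im
def w_from_c(cam,p):
    T=np.linalg.inv(camera_model(cam)['camera_from_world']); return (T@np.r_[p,1])[:3]
def proj(cam,P):
    m=camera_model(cam); T=np.array(m['camera_from_world']); P=np.atleast_2d(P)
    c=P@T[:3,:3].T+T[:3,3]
    return np.c_[m['cx']+m['fx']*c[:,0]/-c[:,2], m['cy']+m['fy']*-c[:,1]/-c[:,2]]
def ray(cam,uv):
    m=camera_model(cam); T=np.array(m['camera_from_world'])
    d=np.array([(uv[0]-m['cx'])/m['fx'],-(uv[1]-m['cy'])/m['fy'],-1]); Rt=T[:3,:3].T
    return -Rt@T[:3,3], Rt@d
def atz(cam,uv,z):
    o,d=ray(cam,uv); return o+d*(z-o[2])/d[2]
def tool():
    s=observe(); q=s['orientation']; return np.array(s['tool_pos']), R.from_quat([q[1],q[2],q[3],q[0]]), s
E
python3 - <<'E'
from h import *
a=save('scene','s1.png'); b=save('side','d1.png')
for c in('scene','side'):
    m=camera_model(c);print(c,{k:(np.round(v,3).tolist()) for k,v in m.items()})
    for t in['leaf','cabinet','rack','board','beaker','bottle','jar','dishes','forceps','bore_low','bore_top','pin_low','pin_top','cornice','latch_edge']:
        print(t,[(round(r['score'],2),w_from_c(c,r['at']).round(0).tolist()) for r in search_frame(t,c)[:2]])
p,r,s=tool();print(p,r.as_matrix().round(3),s['contact_force'],s['time_s'])
E
```

```text
scene {'fx': 441.836, 'fy': 441.836, 'cx': 319.484, 'cy': 197.26, 'camera_from_world': [[0.883, 0.469, 0.013, -467.918], [-0.28, 0.504, 0.817, 81.696], [0.376, -0.726, 0.576, -1411.497], [0.0, 0.0, 0.0, 1.0]]}
leaf [(0.77, [435.0, -260.0, 134.0])]
cabinet [(0.56, [535.0, 189.0, 143.0])]
rack [(0.64, [534.0, -311.0, 26.0])]
board [(0.67, [533.0, 187.0, 143.0]), (0.58, [524.0, -276.0, 88.0])]
beaker [(0.63, [765.0, -140.0, 63.0])]
bottle [(0.7, [671.0, -449.0, 97.0])]
jar [(0.88, [528.0, -484.0, 64.0]), (0.56, [522.0, -278.0, 90.0])]
dishes []
forceps [(0.61, [441.0, -29.0, 7.0]), (0.24, [533.0, -313.0, 23.0])]
bore_low [(0.86, [439.0, -256.0, 133.0])]
bore_top [(0.81, [430.0, -260.0, 133.0])]
pin_low [(0.57, [537.0, 188.0, 145.0])]
pin_top [(0.9, [532.0, 186.0, 143.0])]
cornice [(0.74, [539.0, 184.0, 140.0])]
latch_edge [(0.65, [444.0, -259.0, 133.0])]
side {'fx': 383.619, 'fy': 383.619, 'cx': 318.737, 'cy': 202.027, 'camera_from_world': [[-0.881, 0.473, -0.003, 548.801], [-0.301, -0.556, 0.775, -22.239], [0.365, 0.684, 0.632, -1243.035], [0.0, 0.0, 0.0, 1.0]]}
leaf [(0.65, [447.0, -231.0, 132.0])]
cabinet [(0.6, [576.0, 278.0, 218.0])]
rack []
board []
beaker [(0.94, [762.0, -105.0, 60.0])]
bottle [(0.96, [674.0, -415.0, 79.0])]
jar []
dishes [(0.8, [390.0, -114.0, 33.0]), (0.47, [448.0, -226.0, 130.0])]
forceps []
bore_low [(0.65, [448.0, -228.0, 129.0])]
bore_top [(0.88, [445.0, -231.0, 127.0])]
pin_low [(0.97, [577.0, 275.0, 220.0])]
pin_top [(0.84, [577.0, 278.0, 215.0]), (0.21, [389.0, -113.0, 29.0])]
cornice [(0.89, [579.0, 274.0, 220.0])]
latch_edge [(0.69, [448.0, -230.0, 129.0])]
[ 222.2062439  -530.32176027  214.60487434] [[ 0.922  0.386  0.   ]
 [ 0.386 -0.922 -0.   ]
 [ 0.     0.    -1.   ]] [-0.31213973  0.06270359 -0.43211991] 1.6
```

```bash
python3 -c "
import cv2,numpy as np
print(cv2.imread('pics/s1.png').shape)"
```

```text
(400, 640, 3)
```

View pics/s1.png

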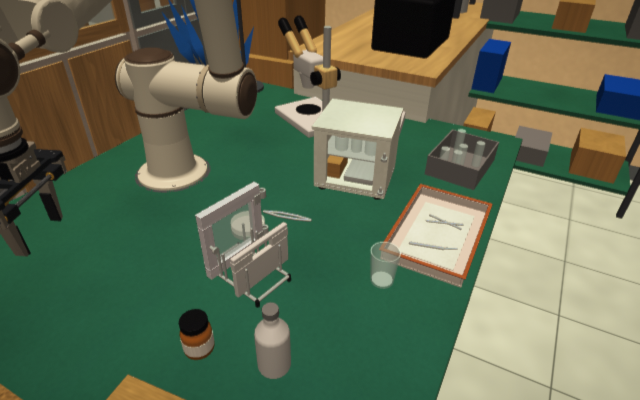

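View pics/d1.png

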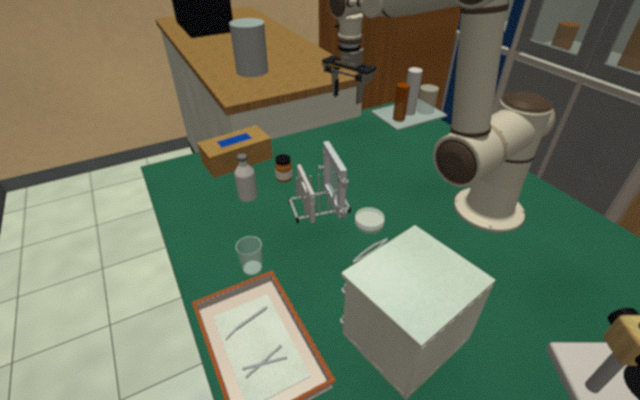

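The scene view shows the cabinet (315–405, 100–195) with its open front toward the camera and two hinge lugs at its right edge, around (385,155) and (380,190). The door stands in the rack's left slot (200–265, 185–280) and the board is to its right. I'll zoom in on both.

```bash
python3 - <<'E'
from h import *
a=cv2.imread('pics/s1.png')
z=lambda x0,y0,x1,y1,s:cv2.resize(a[y0:y1,x0:x1],None,fx=s,fy=s,interpolation=cv2.INTER_CUBIC)
A=z(190,175,300,305,4.5); B=z(305,90,415,205,4.5)
b=cv2.imread('pics/d1.png')
o=np.zeros((585,400+0,3),np.uint8)
H=max(A.shape[0],B.shape[0]);
A=cv2.copyMakeBorder(A,0,H-A.shape[0],0,0,0);B=cv2.copyMakeBorder(B,0,H-B.shape[0],0,0,0)
o=np.hstack([A,B])[:, :]; o=cv2.resize(o,(800,int(o.shape[0]*800/o.shape[1])));print(o.shape)
cv2.imwrite('pics/z1.png',o)
E
```

```text
(472, 800, 3)
```

View pics/z1.png

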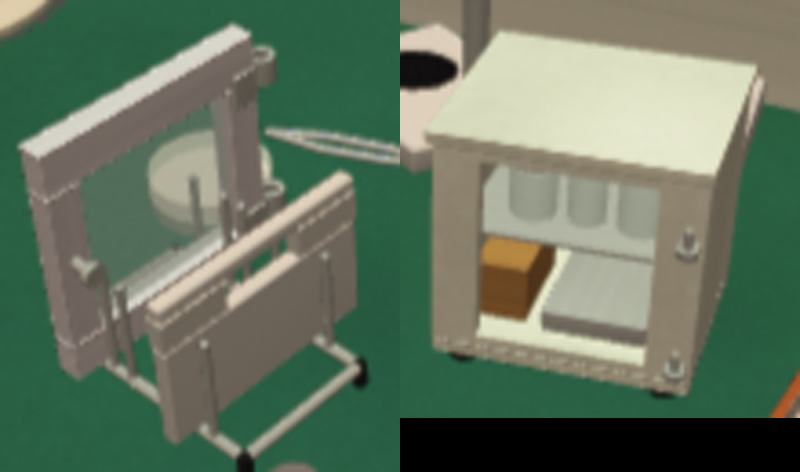

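```bash
cat > fit.py <<'E'
from h import *
from scipy.optimize import least_squares
def fit(obs,x0,zfix):
    # obs: list (cam, local pts, uv)
    def f(q):
        out=[]
        M=R.from_euler('z',q[2]).as_matrix()
        for c,L,uv in obs: out.append((proj(c,np.array(L,float)@M.T+[q[0],q[1],zfix])-uv).ravel())
        return np.concatenate(out)
    r=least_squares(f,x0,loss='soft_l1'); return r.x,f(r.x)
E
python3 - <<'E'
from fit import *
l=lambda a:np.array(a,float)/3.636+[190,175]
rr=lambda a:(np.array(a,float)-[400,0])/3.636+[305,90]
D=[(9,82.5,176),(-9,82.5,176),(-9,-82.5,176),(9,-82.5,176),(-9,82.5,0),(9,82.5,0)]
x,e=fit([('scene',D,l([(22,148),(40,160),(251,40),(235,25),(76,378),(60,368)]))],[435,-260,2],22)
print('door',x,e.round(1))
C=[(-107,107.5,217),(-107,-107.5,217),(95,-107.5,217),(95,107.5,217)]
x,e=fit([('scene',C,rr([(428,134),(712,180),(757,68),(500,32)]))],[560,280,1.6],0)
print('cab scene',x,e.round(1))
S=np.array([(343,275),(415,231),(492,282),(415,336)])
# side corners order unknown: project fit
M=R.from_euler('z',x[2]).as_matrix()
P=np.array(C)@M.T+[x[0],x[1],0]
print('side pred',proj('side',P).round(0).tolist())
for h,uv in((168,(688,231)),(58,(675,354))):
    p=atz('scene',rr(uv),h); print('pin tip world',p,'cab',M.T@(p-[x[0],x[1],0]))
E
```

```text
door [ 438.14601836 -248.50312472    2.93058407] [-0.9 -0.5 -0.4 -0.3  0.9 -1.2 -0.2  0.1  0.8  1.3  0.1  0.3]
cab scene [531.62640097 236.77828419   1.75293426] [-0.3  0.1  0.1 -0.5 -0.3  0.1  0.5  0.4]
side pred [[411.0, 224.0], [339.0, 270.0], [419.0, 343.0], [491.0, 279.0]]
pin tip world [641.80274296 154.54372958 168.        ] cab [-100.83080936  -93.45852658  168.        ]
pin tip world [642.00061064 155.80539782  58.        ] cab [-99.62585104 -93.88165045  58.        ]
```

```bash
python3 - <<'E'
import cv2
b=cv2.imread('pics/d1.png')
A=cv2.resize(b[220:400,330:500],None,fx=3.2,fy=3.2,interpolation=cv2.INTER_CUBIC)
cv2.imwrite('pics/z2.png',A)
E
```

```text
(no output)
```

View pics/z2.png

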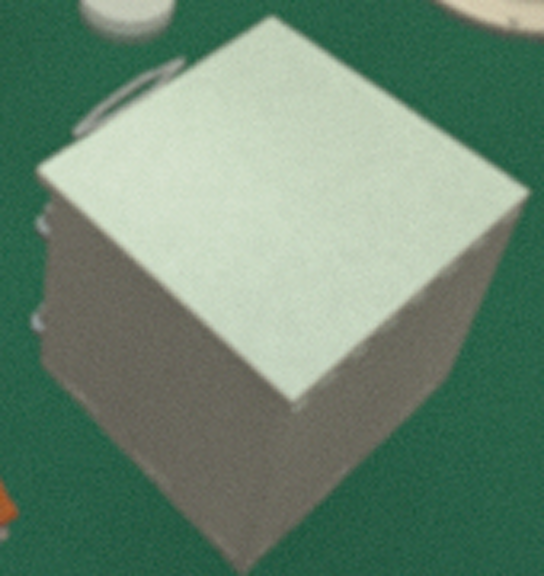

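```bash
cat >> fit.py <<'E'
def plan(goal,yaw_y=None):
    """goal TCP (mm), heading of tool y; prints total shift in tool axes (cm), then turn to give: rotation about tool axes (deg)"""
    p,r,s=tool(); d=r.inv().apply(np.array(goal)-p)/10
    print('shift cm',d.round(2),'TCP',p.round(1))
    if yaw_y is not None:
        y=np.array([np.cos(yaw_y),np.sin(yaw_y),0]); z=np.array([0,0,-1.]); x=np.cross(y,z)
        print('turn deg',np.degrees((r.inv()*R.from_matrix(np.c_[x,y,z])).as_rotvec()).round(2))
E
python3 - <<'E'
from fit import *
rr=lambda a:(np.array(a,float)-[400,0])/3.636+[305,90]
C=[(-107,107.5,217),(-107,-107.5,217),(95,-107.5,217),(95,107.5,217)]
sd=np.array([(272,15),(38,170),(294,402),(529,190)])/3.2+[330,220]
sd=sd[[0,1,2,3]]
x,e=fit([('scene',C,rr([(428,134),(712,180),(757,68),(500,32)])),('side',C,sd)],[531,237,1.75],0)
print('cab',x,e.round(1))
x2,e2=fit([('side',C,sd)],[531,237,1.75],0);print('side only',x2,e2.round(1))
M=R.from_euler('z',x[2]).as_matrix()
n=M@[-109.5,-90.5,0]+[x[0],x[1],0];print('nominal pin',n)
plan([438,-248,300],-0.2115)
E
```

```text
cab [529.06084104 242.55688377   1.75397719] [-0.1 -0.9  0.  -1.6 -0.5 -0.8  0.6 -0.3 -1.4  0.8  0.  -1.3  0.5 -0.7
 -0.7  1.4]
side only [528.91846709 243.18334285   1.75241895] [-1.   0.9  0.3 -1.2  0.7 -0.4 -0.3  1.7]
nominal pin [637.99302363 151.3742122    0.        ]
shift cm [ 30.81 -17.7   -8.54] TCP [ 222.2 -530.3  214.6]
turn deg [  0.    -0.   -55.15]
```

```bash
python3 -m inch '[0,0,-2.85,0,0,0, 0,0,-2.85,0,0,0, 0,0,-2.85,0,0,0, 0,0,0,0,0,-7.88, 0,0,0,0,0,-7.88, 0,0,0,0,0,-7.88, 0,0,0,0,0,-7.88, 0,0,0,0,0,-7.88, 0,0,0,0,0,-7.88, 0,0,0,0,0,-7.88, 0,0,0,0,0,0]' 0; python3 -c "
from fit import *
plan([438,-248,300],-0.2115)"
```

```text
time_s: 2.7
tool_pos: [222.2, -530.3, 300.1]
orientation: [-0.0, 0.778, 0.629, -0.0]
contact_force: [0.3, 0.1, -0.0]
finger_gap: 1.002
shift cm [3.212e+01 1.519e+01 1.000e-02] TCP [ 222.2 -530.3  300.1]
turn deg [-0.   -0.    0.03]
```

```bash
python3 -m inch '[2.92,1.38,0,0,0,0, 2.92,1.38,0,0,0,0, 2.92,1.38,0,0,0,0, 2.92,1.38,0,0,0,0, 2.92,1.38,0,0,0,0, 2.92,1.38,0,0,0,0, 2.92,1.38,0,0,0,0, 2.92,1.38,0,0,0,0, 2.92,1.38,0,0,0,0, 2.92,1.38,0,0,0,0, 2.92,1.38,0,0,0,0, 0,0,0,0,0,0]'; python3 - <<'E'
from fit import *
plan([438,-248,300],-0.2115)
save('wrist','w1.png')
m=camera_model('wrist');print({k:(np.round(v,3).tolist()) for k,v in m.items()})
T=np.linalg.inv(m['camera_from_world']);p,r,s=tool()
print('cam in tool',r.inv().apply(T[:3,3]-p), (r.inv().as_matrix()@T[:3,:3]).round(3))
E
```

```text
time_s: 3.9
tool_pos: [439.6, -245.5, 300.3]
orientation: [-0.0, 0.777, 0.629, 0.001]
contact_force: [-0.1, -0.1, 0.2]
finger_gap: 1.002
shift cm [-0.28 -0.1   0.03] TCP [ 439.6 -245.5  300.3]
turn deg [ 0.04 -0.05  0.07]
{'fx': 280.325, 'fy': 280.325, 'cx': 318.202, 'cy': 187.757, 'camera_from_world': [[0.978, -0.21, -0.001, -478.937], [0.203, 0.945, -0.256, 197.438], [0.055, 0.25, 0.967, -435.597], [0.0, 0.0, 0.0, 1.0]]}
cam in tool [  69.72408415   -1.08309157 -170.76482084] [[-0.001  0.967  0.255]
 [ 1.     0.     0.002]
 [ 0.001  0.255 -0.967]]
```

View pics/w1.png

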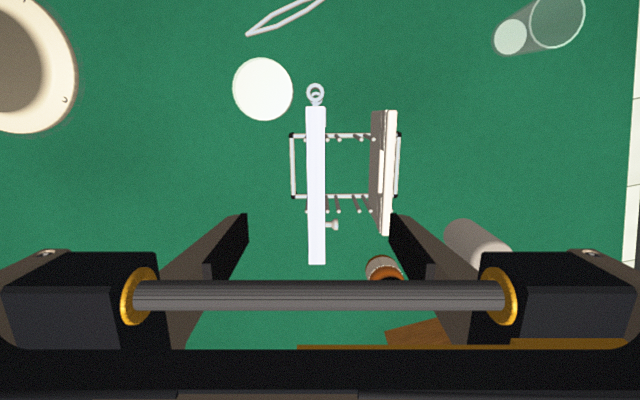

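The wrist camera sits on the knuckle side and looks down. The door top runs from (316,106) to (317,264), with the knuckle ring at (315,93), the knob at (333,225) and the board at (385,110–235).

```bash
python3 - <<'E'
from fit import *
a=atz('wrist',(316.2,106),198);b=atz('wrist',(317.2,264),198)
print(a,b,np.linalg.norm(a-b),(a+b)/2)
y=b-a; print('door y heading',np.arctan2(y[1],y[0]),'->tool y heading',np.arctan2(y[1],y[0])+np.pi/2)
plan(np.r_[((a+b)/2)[:2],172],np.arctan2(y[1],y[0])+np.pi/2)
k=atz('wrist',(315.5,91.5),172);print(k, np.linalg.norm(k-(a+b)/2))
E
```

```text
[ 451.4289496  -171.29865944  198.        ] [ 417.6113743  -332.42222471  198.        ] 164.63423606142246 [ 434.52016195 -251.86044208  198.        ]
door y heading -1.7776793019204749 ->tool y heading -0.2068829751255783
shift cm [-0.56 -0.3  12.82] TCP [ 438.6 -247.   300.2]
turn deg [ 0.    0.01 -0.24]
[ 453.64894343 -156.69887768  172.        ] 100.48698233385271
```

```bash
python3 -m inch '[-0.56,-0.3,0,0,0,-0.24, 0,0,2.5,0,0,0, 0,0,2.5,0,0,0, 0,0,2.5,0,0,0, 0,0,2.5,0,0,0, 0,0,1.5,0,0,0, 0,0,1.5,0,0,0, 0,0,0,0,0,0]' 0 && python3 -m inch '[0,0,0,0,0,0, 0,0,0,0,0,0, 0,0,0,0,0,0, 0,0,0,0,0,0, 0,0,0,0,0,0, 0,0,0,0,0,0, 0,0,0,0,0,0, 0,0,0,0,0,0]' 1
```

```text
time_s: 4.75
tool_pos: [431.7, -253.2, 167.8]
orientation: [-0.002, 0.777, 0.629, -0.0]
contact_force: [0.4, 0.2, 0.8]
finger_gap: 1.002
time_s: 5.55
tool_pos: [433.9, -252.9, 170.1]
orientation: [-0.0, 0.776, 0.63, -0.0]
contact_force: [0.5, 0.1, 0.3]
finger_gap: 0.325
```

```bash
python3 -m inch '[0,0,0,0,0,0, 0,0,0,0,0,0, 0,0,0,0,0,0, 0,0,0,0,0,0, 0,0,0,0,0,0, 0,0,0,0,0,0, 0,0,0,0,0,0]'
```

```text
time_s: 6.25
tool_pos: [433.9, -252.9, 170.1]
orientation: [0.0, 0.776, 0.63, 0.0]
contact_force: [0.3, 0.3, -0.6]
finger_gap: 0.196
```

```bash
python3 -m inch '[0,0,-0.8,0,0,0, 0,0,-1.4,0,0,0, 0,0,-1.8,0,0,0, 0,0,-1.8,0,0,0, 0,0,-1.8,0,0,0, 0,0,-1.8,0,0,0, 0,0,-1.8,0,0,0, 0,0,-1.4,0,0,0, 0,0,-0.8,0,0,0, 0,0,0,0,0,0, 0,0,0,0,0,0]' && python3 - <<'E'
from fit import *
p,r,s=tool();print(s['contact_force'],s['wrist_torque'])
save('wrist','w2.png',(240,40,400,160),5)
# target: out from nominal-ish pin (640,153) by 70mm more
for d in (1.7540+np.pi/2,):
    x=np.array([np.cos(d),np.sin(d)]);y=np.array([-x[1],x[0]]);print('door y',y)
    c=np.array([640,153])+y*(96.5+60); plan([c[0],c[1],p[2]], d+np.pi-2*np.pi)
E
```

```text
time_s: 7.35
tool_pos: [433.6, -252.7, 303.5]
orientation: [-0.001, 0.776, 0.63, -0.0]
contact_force: [1.0, 0.0, -3.2]
finger_gap: 0.191
[ 1.02463197  0.03133552 -3.20055318] [-0.06191694 -0.02692157  0.02640962]
door y [ 0.18218056 -0.98326509]
shift cm [29.47 17.82 -0.04] TCP [ 433.5 -252.6  303.1]
turn deg [ -0.09  -0.08 -22.37]
```

View pics/w2.png

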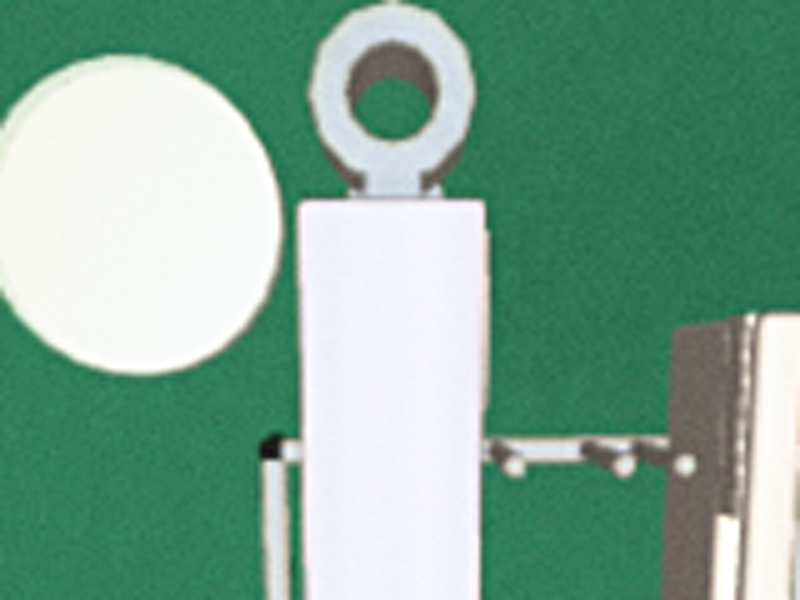

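```bash
python3 -m inch '[1.3,0.8,0,0,0,0, 2.5,1.5,0,0,0,-2.8, 2.5,1.5,0,0,0,-2.8, 2.5,1.4,0,0,0,-2.8, 2.6,1.3,0,0,0,-2.8, 2.7,1.2,0,0,0,-2.8, 2.7,1.1,0,0,0,-2.8, 2.8,1.0,0,0,0,-2.8, 2.8,0.9,0,0,0,-2.77, 2.8,0.8,0,0,0,0, 2.5,0.7,0,0,0,0, 0,0,0,0,0,0]' && python3 - <<'E'
from fit import *
# bore in tool frame from w2 view: pose of cam in tool fixed
T=np.linalg.inv(camera_model('wrist')['camera_from_world']);p,r,s=tool()
m=camera_model('wrist')
d=np.array([(318.5-m['cx'])/m['fx'],-(58-m['cy'])/m['fy'],-1])
o=r.inv().apply(T[:3,3]-p); dt=r.inv().apply(T[:3,:3]@d)
print('bore top in tool',o+dt*(-2-o[2])/dt[2])
for uv in((318.5-0.0,80.5),):
    d=np.array([(uv[0]-m['cx'])/m['fx'],-(uv[1]-m['cy'])/m['fy'],-1]);dt=r.inv().apply(T[:3,:3]@d);print('edge of rail in tool',o+dt*(-28-o[2])/dt[2])
dd=1.7540+np.pi/2
x=np.array([np.cos(dd),np.sin(dd)]);y=np.array([-x[1],x[0]])
c=np.array([640,153])+y*(96.5+60); plan([c[0],c[1],194], dd+np.pi-2*np.pi)
E
```

```text
time_s: 8.6
tool_pos: [553.7, 20.2, 302.8]
orientation: [-0.001, 0.638, 0.77, -0.0]
contact_force: [0.0, -0.5, -2.8]
finger_gap: 0.191
bore top in tool [100.2842193   -1.78383172  -2.        ]
edge of rail in tool [ 85.74163483  -1.77160443 -28.        ]
shift cm [-4.23 10.91 10.85] TCP [553.7  20.2 302.8]
turn deg [-0.11 -0.12  0.22]
```

```bash
python3 -m inch '[-2.1,0.8,0,0,0,0, -2.1,1.5,0,0,0,0.2, 0,2.0,0,0,0,0, 0,2.2,0,0,0,0, 0,2.0,0,0,0,0, 0,1.5,0,0,0,0, 0,0.9,0,0,0,0, 0,0,0,0,0,0, 0,0,0,0,0,0]' && python3 - <<'E'
from fit import *
p,r,s=tool();print(p,s['contact_force'])
dd=1.7540+np.pi/2
x=np.array([np.cos(dd),np.sin(dd)]);y=np.array([-x[1],x[0]])
c=np.array([640,153])+y*(96.5+60); plan([c[0],c[1],194], dd+np.pi-2*np.pi)
print(proj('wrist',[[640,153,168],[640,153,58]]))
save('wrist','w3.png',(200,0,440,160),3.3)
E
```

```text
time_s: 9.5
tool_pos: [668.6, -5.2, 303.1]
orientation: [-0.001, 0.641, 0.768, -0.001]
contact_force: [0.1, -0.1, -3.0]
finger_gap: 0.191
[668.58059191  -5.16383813 303.087901  ] [ 0.10585658 -0.05299083 -3.01196391]
shift cm [ 0.42  0.09 10.91] TCP [668.6  -5.2 303.1]
turn deg [-0.11 -0.02 -0.22]
[[320.76475591  17.79903306]
 [320.33866297  44.79498424]]
```

View pics/w3.png

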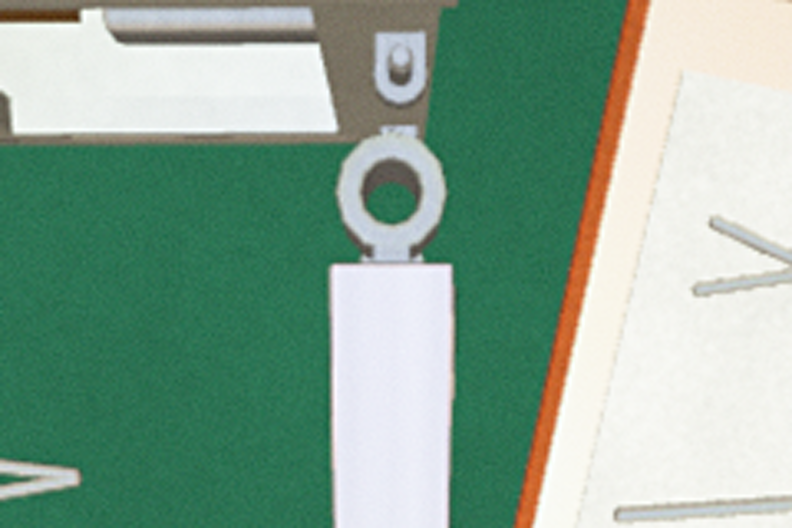

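```bash
python3 - <<'E'
from fit import *
print(atz('wrist',(321.3,15.5),168))
E
python3 -m inch '[0,0,0.8,0,0,0, 0,0,1.5,0,0,0, 0,0,1.9,0,0,0, 0,0,2.0,0,0,0, 0,0,1.9,0,0,0, 0,0,1.5,0,0,0, 0,0,0.9,0,0,0, 0,0,0.4,0,0,0, 0,0,0,0,0,0, 0,0,0,0,0,0]' && python3 - <<'E'
from fit import *
p,r,s=tool();print(p,s['contact_force'])
save('wrist','w4.png',(200,0,440,160),3.3)
E
```

```text
[640.15771041 155.24555642 168.        ]
time_s: 10.55
tool_pos: [669.7, -4.7, 196.2]
orientation: [0.001, 0.641, 0.768, 0.0]
contact_force: [0.3, 0.0, -3.5]
finger_gap: 0.192
[669.67545144  -4.66886822 196.15999739] [ 2.77308052e-01  1.95090667e-03 -3.46438078e+00]
```

View pics/w4.png

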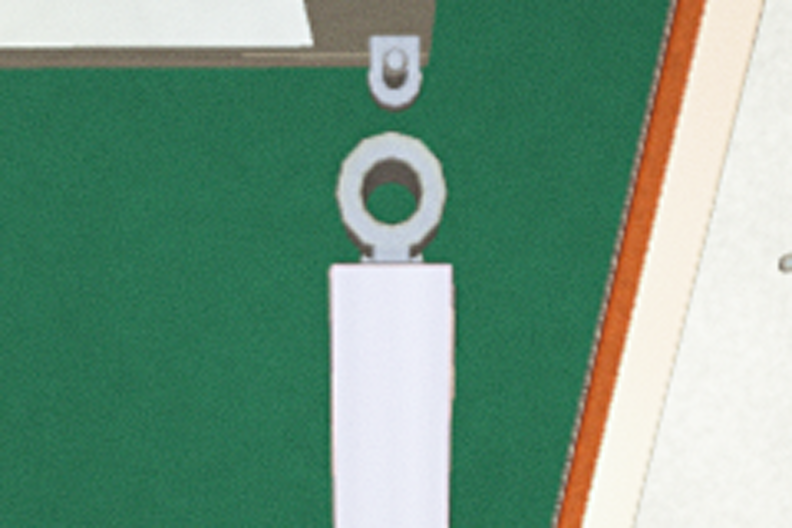

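```bash
cat >> fit.py <<'E'
def bore(): 
    p,r,s=tool(); return p+r.apply([100.3,-1.8,-2])
def gap(pin):
    p,r,s=tool(); print('pin',np.round(pin,1),'shift needed tool cm',(r.inv().apply(np.array(pin)-bore())/10).round(2)[:2],'TCP',p.round(1),'F',np.round(s['contact_force'],1),'T',np.round(s['wrist_torque'],2))
E
python3 - <<'E'
from fit import *
print(proj('wrist',[[640,154,168],[640,154,58]]).round(1))
gap(atz('wrist',(319.9,18),58))
E
python3 -m inch '[1.2,0,0,0,0,0, 1.2,0,0,0,0,0, 0.8,0,0,0,0,0, 0,0,0.2,0,0,0, 0,0,0,0,0,0]' && python3 - <<'E'
from fit import *
save('wrist','w5.png',(260,0,380,100),6)
print(proj('wrist',[[640,154,168],[640,154,58]]).round(1))
gap([640.2,155.2,168])
E
```

```text
[[319.8 -42.4]
 [319.1  17.8]]
pin [640.8 154.   58. ] shift needed tool cm [6.11 0.14] TCP [669.8  -4.7 196.4] F [-0.4 -0.2 -3.1] T [-0.05 -0.15 -0.04]
time_s: 11.1
tool_pos: [663.1, 27.3, 192.7]
orientation: [-0.0, 0.64, 0.768, -0.0]
contact_force: [0.2, -0.0, -3.1]
finger_gap: 0.193
[[321.2  15.8]
 [320.3  53. ]]
pin [640.2 155.2 168. ] shift needed tool cm [3.   0.21] TCP [663.2  26.9 192.8] F [-0.  -0.  -2.5] T [-0.08 -0.12  0.02]
```

View pics/w5.png

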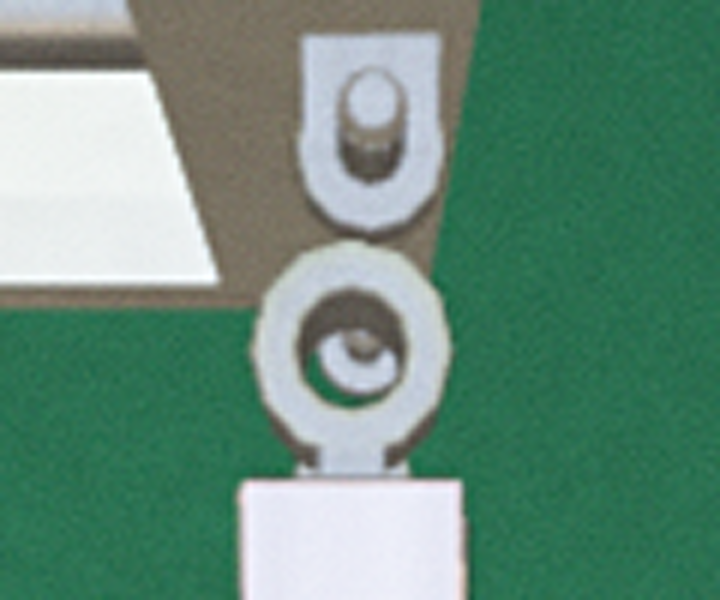

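```bash
python3 - <<'E'
from fit import *
gap(atz('wrist',(322.25,16),168))
E
```

```text
pin [640.6 154.  168. ] shift needed tool cm [2.88 0.24] TCP [663.2  26.9 192.8] F [-0.  -0.  -2.5] T [-0.08 -0.12  0.02]
```

```bash
python3 -m inch '[0.8,0.12,0,0,0,0, 0.9,0.12,0,0,0,0, 0.7,0,0,0,0,0, 0.4,0,0,0,0,0, 0,0,0,0,0,0, 0,0,0,0,0,0]' && python3 - <<'E'
from fit import *
save('wrist','w6.png',(280,20,360,100),7)
gap([640.6,154,168])
p,r,s=tool();print(r.as_matrix().round(4))
E
```

```text
time_s: 11.75
tool_pos: [660.7, 54.9, 193.1]
orientation: [0.0, 0.641, 0.768, -0.0]
contact_force: [0.2, -0.3, -3.7]
finger_gap: 0.193
pin [640.6 154.  168. ] shift needed tool cm [ 0.1  -0.03] TCP [660.8  54.7 193.1] F [ 0.2  0.1 -3.2] T [-0.04 -0.15 -0.03]
[[-1.788e-01  9.839e-01  1.000e-04]
 [ 9.839e-01  1.788e-01 -2.000e-04]
 [-2.000e-04  0.000e+00 -1.000e+00]]
```

View pics/w6.png

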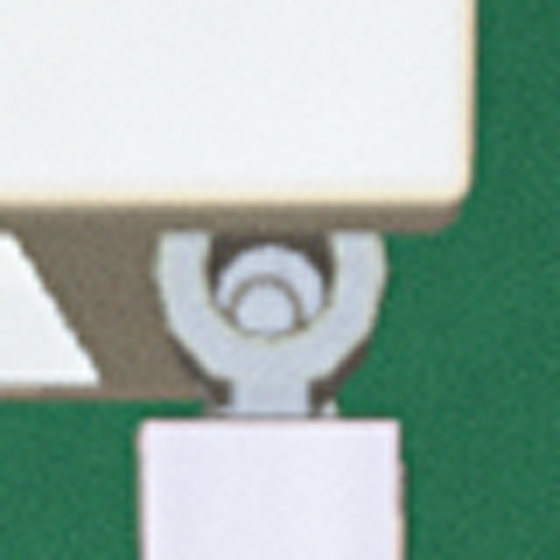

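```bash
python3 - <<'E'
from fit import *
b=bore();b[2]=168;print(proj('wrist',[b]))
gap(atz('wrist',(317.9,63.6),168))
E
```

```text
[[318.47617789  65.97257568]]
pin [640.4 154.4 168. ] shift needed tool cm [ 0.14 -0.04] TCP [660.8  54.7 193.1] F [ 0.2  0.1 -3.2] T [-0.04 -0.15 -0.03]
```

```bash
python3 -m inch '[0.12,-0.04,0,0,0,0, 0,0,0.3,0,0,0, 0,0,0.2,0,0,0, 0,0,0.1,0,0,0, 0,0,0.1,0,0,0, 0,0,0.1,0,0,0, 0,0,0,0,0,0]' ; python3 -m inch '[0,0,0.1,0,0,0, 0,0,0.1,0,0,0, 0,0,0,0,0,0]'; python3 -c "
from fit import *
gap([640.5,154.2,168])"
```

```text
time_s: 12.5
tool_pos: [660.0, 56.0, 184.9]
orientation: [-0.0, 0.641, 0.768, -0.0]
contact_force: [-0.3, 1.0, -2.4]
finger_gap: 0.193
time_s: 12.8
tool_pos: [660.0, 56.0, 182.9]
orientation: [-0.0, 0.641, 0.768, -0.0]
contact_force: [-1.4, 0.5, -3.7]
finger_gap: 0.19
pin [640.5 154.2 168. ] shift needed tool cm [-0.02  0.02] TCP [660.   56.  182.9] F [-1.4  0.5 -3.7] T [-0.11 -0.09 -0.03]
```

```bash
python3 -m inch '[0,-0.03,0.1,0,0,0, 0,0,0.1,0,0,0, 0,0,0.1,0,0,0, 0,0,0,0,0,0]' ; python3 -m inch '[0,0,0.1,0,0,0, 0,0,0.1,0,0,0, 0,0,0.1,0,0,0, 0,0,0,0,0,0]'
```

```text
time_s: 13.2
tool_pos: [659.7, 55.9, 179.8]
orientation: [-0.0, 0.641, 0.768, -0.0]
contact_force: [0.6, -0.2, -3.1]
finger_gap: 0.192
time_s: 13.6
tool_pos: [659.7, 56.0, 176.9]
orientation: [-0.0, 0.641, 0.768, -0.0]
contact_force: [0.5, -0.1, -3.3]
finger_gap: 0.196
```

Going on cleanly, with about 7 mm to the lugs.

```bash
python3 -m inch '[0,0,0.1,0,0,0, 0,0,0.1,0,0,0, 0,0,0.1,0,0,0, 0,0,0.1,0,0,0, 0,0,0,0,0,0]' ; python3 -m inch '[0,0,0.1,0,0,0, 0,0,0.1,0,0,0, 0,0,0,0,0,0]';python3 -m inch '[0,0,0.05,0,0,0, 0,0,0,0,0,0]'
```

```text
time_s: 14.1
tool_pos: [659.7, 55.9, 172.9]
orientation: [-0.0, 0.641, 0.768, -0.0]
contact_force: [-0.6, 0.1, -2.7]
finger_gap: 0.193
time_s: 14.4
tool_pos: [659.7, 56.0, 170.9]
orientation: [-0.0, 0.641, 0.768, -0.0]
contact_force: [1.0, -0.6, -3.4]
finger_gap: 0.196
time_s: 14.6
tool_pos: [659.8, 55.9, 170.5]
orientation: [-0.0, 0.641, 0.768, -0.0]
contact_force: [-0.2, 0.3, -3.0]
finger_gap: 0.194
```

```bash
python3 -m inch '[0,0,0.05,0,0,0, 0,0,0,0,0,0]';python3 -m inch '[0,0,0.05,0,0,0, 0,0,0,0,0,0]'
```

```text
time_s: 14.8
tool_pos: [659.8, 56.0, 170.0]
orientation: [-0.0, 0.641, 0.768, -0.0]
contact_force: [-0.0, -0.3, -4.1]
finger_gap: 0.194
time_s: 15.0
tool_pos: [659.9, 55.9, 169.9]
orientation: [0.0, 0.641, 0.768, 0.0]
contact_force: [-0.9, -0.3, -1.6]
finger_gap: 0.194
```

```bash
python3 -m inch '[0,0,0.03,0,0,0, 0,0,0,0,0,0, 0,0,0,0,0,0, 0,0,0,0,0,0]';python3 -m inch '[0,0,0,0,0,0, 0,0,0,0,0,0, 0,0,0,0,0,0, 0,0,0,0,0,0]' 0.6; python3 -m inch '[0,0,-0.5,0,0,0, 0,0,-1,0,0,0, 0,0,-1.5,0,0,0, 0,0,-1.5,0,0,0, 0,0,-1,0,0,0, 0,0,0,0,0,0]'; python3 - <<'E'
from fit import *
save('scene','s2.png',(300,80,460,200),5)
E
```

```text
time_s: 15.4
tool_pos: [660.0, 55.8, 169.7]
orientation: [0.0, 0.641, 0.768, 0.0]
contact_force: [-0.8, -2.2, 0.5]
finger_gap: 0.194
time_s: 15.8
tool_pos: [659.9, 56.0, 169.4]
orientation: [0.0, 0.641, 0.768, 0.0]
contact_force: [0.4, -0.5, -0.2]
finger_gap: 0.398
time_s: 16.4
tool_pos: [661.2, 55.8, 227.5]
orientation: [0.002, 0.641, 0.768, 0.001]
contact_force: [-0.5, -0.4, 1.2]
finger_gap: 0.399
```

View pics/s2.png

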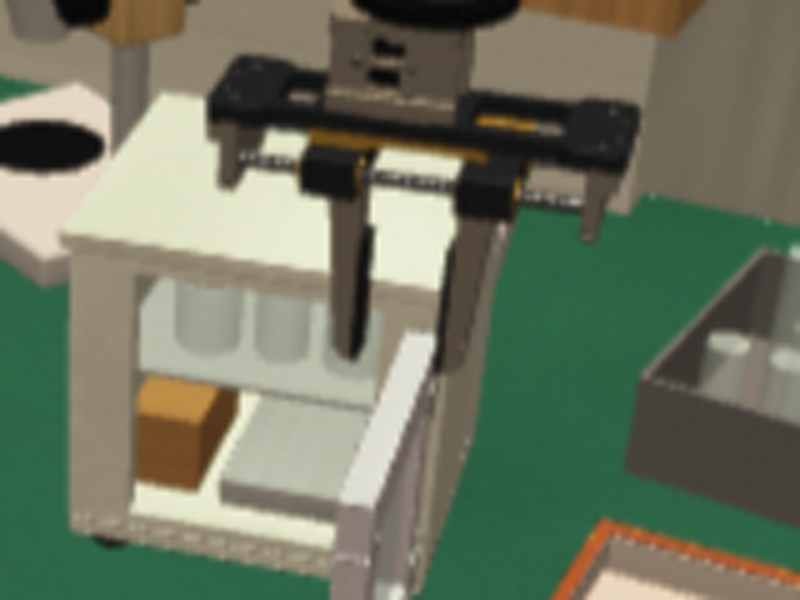

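The door hangs upright on its pins, standing open. Next I close the fingers, move to the outer side and come down near the free edge.

```bash
python3 -m inch '[-1,0.5,0,0,0,0, -1.5,1,0,0,0,0, -1.5,1,0,0,0,0, -1,1,0,0,0,0, 0,0.5,0,0,0,0, 0,0,0,0,0,0, 0,0,0,0,0,0]' 1; python3 -m inch '[0,0,1,0,0,0, 0,0,2,0,0,0, 0,0,2,0,0,0, 0,0,1.5,0,0,0, 0,0,0.7,0,0,0, 0,0,0,0,0,0, 0,0,0,0,0,0]'; python3 -c "
from fit import *
gap([640.5,154.2,168])
print(masks_of('leaf','scene')[0]['score'])"
```

```text
time_s: 17.15
tool_pos: [707.8, 14.3, 223.7]
orientation: [-0.001, 0.641, 0.768, -0.0]
contact_force: [0.5, -0.7, -0.5]
finger_gap: 0.003
time_s: 17.85
tool_pos: [708.6, 13.9, 153.2]
orientation: [0.001, 0.641, 0.768, 0.0]
contact_force: [-0.3, 0.7, 0.4]
finger_gap: 0.004
pin [640.5 154.2 168. ] shift needed tool cm [ 4.99 -4.01] TCP [708.6  13.9 153.2] F [-0.3  0.7  0.4] T [-0.03 -0.16  0.04]
0.67
```

```bash
python3 -m inch '[0,-0.4,0,0,0,0, 0,-0.4,0,0,0,0, 0,-0.4,0,0,0,0, -0.09,-0.53,0,0,0,2, -0.13,-0.79,0,0,0,3, -0.17,-1.05,0,0,0,4, -0.17,-1.05,0,0,0,4, -0.17,-1.05,0,0,0,4, -0.17,-1.05,0,0,0,4, -0.17,-1.05,0,0,0,4, -0.17,-1.05,0,0,0,4, -0.17,-1.05,0,0,0,4]'; python3 -c "
from fit import *
gap([640.5,154.2,168])"
```

```text
time_s: 19.1
tool_pos: [609.4, 4.1, 152.6]
orientation: [0.0, 0.833, 0.553, 0.0]
contact_force: [1.6, -0.0, 1.0]
finger_gap: 0.007
pin [640.5 154.2 168. ] shift needed tool cm [ 5.   -2.78] TCP [609.4   4.1 152.6] F [ 1.6 -0.   1. ] T [-0.04 -0.05 -0.03]
```

```bash
python3 -m inch '[-0.13,-0.79,0,0,0,3, -0.17,-1.05,0,0,0,4, -0.17,-1.05,0,0,0,4, -0.17,-1.05,0,0,0,4, -0.17,-1.05,0,0,0,4, -0.17,-1.05,0,0,0,4, -0.17,-1.05,0,0,0,4, -0.17,-1.05,0,0,0,4, -0.17,-1.05,0,0,0,4, -0.13,-0.79,0,0,0,3, -0.09,-0.53,0,0,0,2, -0.05,-0.26,0,0,0,1]'; python3 - <<'E'
from fit import *
gap([640.5,154.2,168])
p,r,s=tool();y=r.as_matrix()[:,1];print('tool y heading',np.degrees(np.arctan2(y[1],y[0])),'target -79.5')
save('side','d2.png')
save('wrist','w7.png',(200,0,640,330),1.8)
E
```

```text
time_s: 20.3
tool_pos: [519.0, 61.3, 152.5]
orientation: [0.0, 0.974, 0.227, 0.0]
contact_force: [0.1, 0.4, 0.6]
finger_gap: 0.006
pin [640.5 154.2 168. ] shift needed tool cm [ 4.98 -2.78] TCP [519.   61.3 152.5] F [0.1 0.4 0.6] T [-0.05  0.01  0.01]
tool y heading -63.72660763584154 target -79.5
```

View pics/w7.png

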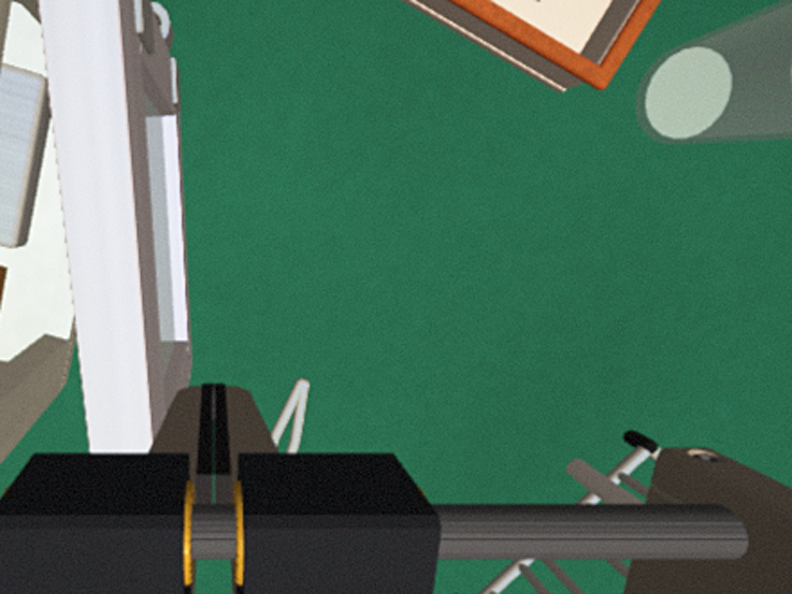

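```bash
python3 -m inch '[-0.05,-0.26,0,0,0,1, -0.09,-0.53,0,0,0,2, -0.09,-0.53,0,0,0,2, -0.09,-0.53,0,0,0,2, -0.05,-0.26,0,0,0,1, -0.02,-0.13,0,0,0,0.5, 0,0,0,0,0,0]'; python3 -m inch '[-0.02,-0.13,0,0,0,0.5, -0.02,-0.13,0,0,0,0.5, -0.02,-0.13,0,0,0,0.5, -0.02,-0.13,0,0,0,0.5, 0,0,0,0,0,0]';python3 -m inch '[-0.02,-0.13,0,0,0,0.5, -0.02,-0.13,0,0,0,0.5, 0,0,0,0,0,0]';python3 - <<'E'
from fit import *
gap([640.5,154.2,168])
p,r,s=tool();y=r.as_matrix()[:,1];print('tool y heading',np.degrees(np.arctan2(y[1],y[0])))
E
```

```text
time_s: 21.1
tool_pos: [507.2, 80.1, 152.3]
orientation: [0.0, 0.988, 0.155, 0.0]
contact_force: [-0.1, 0.1, -0.6]
finger_gap: 0.001
time_s: 21.6
tool_pos: [504.8, 85.0, 152.3]
orientation: [-0.0, 0.991, 0.137, 0.0]
contact_force: [0.4, -0.7, 0.4]
finger_gap: 0.005
time_s: 21.9
tool_pos: [503.8, 87.4, 152.3]
orientation: [-0.0, 0.992, 0.129, 0.0]
contact_force: [0.8, -0.2, 0.2]
finger_gap: 0.004
pin [640.5 154.2 168. ] shift needed tool cm [ 4.9  -2.79] TCP [503.8  87.4 152.3] F [ 0.8 -0.2  0.2] T [-0.02  0.02  0.04]
tool y heading -75.20789593971816
```

```bash
python3 -m inch '[-0.02,-0.13,0,0,0,0.5, -0.02,-0.13,0,0,0,0.5, 0,0,0,0,0,0]';python3 -m inch '[-0.02,-0.13,0,0,0,0.5, 0,0,0,0,0,0]';python3 -m inch '[-0.02,-0.13,0,0,0,0.5, 0,0,0,0,0,0]';python3 -m inch '[-0.02,-0.13,0,0,0,0.5, 0,0,0,0,0,0]'; python3 - <<'E'
from fit import *
gap([640.5,154.2,168])
read_camera('wrist');r=masks_of('leaf','wrist');print(len(r),[ (q['score'],q['pixels'].sum()) for q in r])
m=r[0]['pixels']
for row in range(0,400,20):
    c=np.flatnonzero(m[row]); 
    if len(c): print(row,c[0],c[-1])
print([(q['score'],w_from_c('wrist',q['at']).round(1)) for q in search_frame('leaf','wrist')])
E
```

```text
time_s: 22.2
tool_pos: [502.7, 89.8, 152.3]
orientation: [-0.0, 0.993, 0.12, 0.0]
contact_force: [0.3, -0.1, -0.2]
finger_gap: 0.007
time_s: 22.4
tool_pos: [502.2, 91.0, 152.3]
orientation: [-0.0, 0.993, 0.116, 0.0]
contact_force: [0.2, -0.1, -0.7]
finger_gap: 0.002
time_s: 22.6
tool_pos: [501.7, 92.2, 152.3]
orientation: [-0.0, 0.994, 0.111, 0.0]
contact_force: [0.1, -0.9, 0.0]
finger_gap: 0.009
time_s: 22.8
tool_pos: [501.3, 93.5, 152.3]
orientation: [-0.0, 0.994, 0.107, 0.0]
contact_force: [-0.1, 0.2, -0.3]
finger_gap: 0.005
pin [640.5 154.2 168. ] shift needed tool cm [ 4.87 -2.79] TCP [501.3  93.5 152.3] F [-0.1  0.2 -0.3] T [-0.02  0.01 -0.01]
1 [(0.72, np.int64(15331))]
0 233 283
20 234 295
40 234 298
60 235 299
80 235 300
100 236 301
120 238 302
140 239 303
160 239 304
180 241 305
200 244 306
220 246 296
240 249 287
[(0.9, array([555.7, 133.4, 196.7]))]
```

```bash
cat > door.py <<'E'
from fit import *
im=read_camera('wrist'); g=cv2.GaussianBlur(cv2.cvtColor(im,cv2.COLOR_RGB2GRAY),(3,3),0).astype(float)
m=masks_of('leaf','wrist')[0]['pixels']
pts=[]
for row in range(60,200,4):
    c=np.flatnonzero(m[row]); l,h=c[0],c[-1]
    seg=g[row,l-4:h+5]; 
    if row%40==20: print(row,l-4,seg[::2].astype(int).tolist())
    d=np.diff(g[row,l+4:h-2]); k=np.argmin(d); pts.append((l+4+k+0.5,row))
W=np.array([atz('wrist',u,198)[:2] for u in pts])
vx,vy,x0,y0=cv2.fitLine(W.astype(np.float32),cv2.DIST_HUBER,0,.1,.1).ravel()
print('px',pts[::6]); h=np.degrees(np.arctan2(vy,vx)); n=np.array([-vy,vx])
print('edge heading',h,'resid',np.abs((W-[x0,y0])@n).max(),'pin dist to edge line (9 exp.)',(np.array([640.5,154.2])-[x0,y0])@n)
p,r,s=tool();t=r.as_matrix()[:,0];print('tool x heading',np.degrees(np.arctan2(t[1],t[0])),'TCP dist to line',(p[:2]-[x0,y0])@n)
E
python3 door.py
```

```text
60 231 [122, 127, 217, 233, 232, 232, 232, 231, 231, 231, 231, 233, 234, 233, 232, 230, 229, 230, 226, 156, 115, 114, 110, 109, 110, 112, 110, 101, 90, 92, 92, 101, 105, 88, 87, 87, 86]
100 233 [120, 136, 222, 232, 232, 233, 233, 233, 232, 230, 231, 232, 234, 235, 234, 232, 232, 231, 232, 216, 129, 116, 113, 111, 127, 172, 179, 179, 178, 206, 237, 234, 235, 155, 96, 87, 88]
140 234 [126, 124, 194, 232, 231, 232, 233, 233, 233, 232, 232, 230, 233, 234, 235, 235, 233, 232, 232, 233, 226, 139, 118, 114, 113, 131, 174, 178, 178, 180, 218, 236, 234, 228, 132, 92, 89]
180 237 [117, 178, 229, 230, 231, 232, 233, 233, 232, 232, 232, 231, 231, 233, 234, 234, 234, 233, 232, 234, 230, 148, 115, 114, 114, 131, 174, 179, 177, 181, 226, 235, 236, 200, 104, 89, 91]
px [(np.float64(268.5), 60), (np.float64(270.5), 84), (np.float64(272.5), 108), (np.float64(274.5), 132), (np.float64(276.5), 156), (np.float64(278.5), 180)]
edge heading 14.761059 resid 0.264203889765055 pin dist to edge line (9 exp.) 8.234441937305554
tool x heading 12.302760723565443 TCP dist to line -15.18683458281577
```

```bash
python3 -m inch '[-0.02,-0.12,0,0,0,0, -0.02,-0.12,0,0,0,0, -0.02,-0.12,0,0,0,0, -0.02,-0.12,0,0,0,0, 0,0,0,0,0,0]';python3 -m inch '[0,-0.1,0,0,0,0, 0,-0.1,0,0,0,0, 0,0,0,0,0,0]';python3 -m inch '[0,-0.1,0,0,0,0, 0,0,0,0,0,0]'; python3 -m inch '[0,-0.1,0,0,0,0, 0,0,0,0,0,0]'; python3 door.py | tail -2
```

```text
time_s: 23.55
tool_pos: [499.4, 98.0, 152.3]
orientation: [-0.0, 0.994, 0.107, 0.0]
contact_force: [1.2, 0.1, -0.6]
finger_gap: 0.006
time_s: 23.85
tool_pos: [499.0, 99.9, 152.3]
orientation: [-0.0, 0.994, 0.107, -0.0]
contact_force: [0.1, -0.8, 0.3]
finger_gap: 0.006
time_s: 24.05
tool_pos: [498.8, 100.8, 152.3]
orientation: [-0.0, 0.994, 0.107, -0.0]
contact_force: [0.1, 0.3, -0.0]
finger_gap: 0.001
time_s: 24.25
tool_pos: [498.6, 101.9, 152.3]
orientation: [-0.0, 0.994, 0.107, -0.0]
contact_force: [0.4, -0.1, -0.4]
finger_gap: 0.006Traceback (most recent call last):
  File "door.py", line 3, in <module>
    m=masks_of('leaf','wrist')[0]['pixels']
      ~~~~~~~~~~~~~~~~~~~~~~~~^^^
IndexError: list index out of range
```

```bash
python3 - <<'E'
s=open('door.py').read()
s=s.replace("m=masks_of('leaf','wrist')[0]['pixels']","")
s=s.replace("c=np.flatnonzero(m[row]); l,h=c[0],c[-1]","l,h=245,297")
open('door.py','w').write(s)
E
python3 door.py
```

```text
60 241 [240, 240, 240, 237, 234, 203, 135, 118, 160, 230, 230, 231, 233, 234, 234, 233, 231, 229, 228, 230, 211, 125, 114, 110, 112, 110, 104, 93, 91, 90, 96]
100 241 [241, 241, 241, 241, 237, 229, 170, 123, 129, 220, 231, 231, 232, 233, 233, 234, 233, 231, 230, 232, 227, 150, 116, 111, 117, 163, 180, 179, 219, 237, 234]
140 241 [241, 242, 242, 241, 240, 236, 212, 140, 121, 175, 235, 232, 232, 233, 234, 235, 234, 233, 232, 232, 234, 191, 116, 115, 113, 149, 182, 180, 218, 236, 235]
180 241 [241, 241, 240, 240, 240, 237, 229, 175, 122, 133, 222, 231, 231, 232, 234, 235, 235, 233, 233, 233, 234, 222, 131, 115, 113, 137, 178, 178, 211, 237, 236]
px [(np.float64(282.5), 60), (np.float64(282.5), 84), (np.float64(282.5), 108), (np.float64(283.5), 132), (np.float64(283.5), 156), (np.float64(284.5), 180)]
edge heading 11.440683 resid 0.23037891275873715 pin dist to edge line (9 exp.) 8.242908335820527
tool x heading 12.305143514558843 TCP dist to line -15.025635181994105
```

```bash
cat >> door.py <<'E'
q=[]
for row in range(60,200,4):
    d=np.diff(g[row,244:264]); k=np.argmin(d); a=d[k-1:k+2]; q.append((244+k+.5+(a[2]-a[0])/(a.sum()*1.0+1e-9),row))
V=np.array([atz('wrist',u,217)[:2] for u in q])
ux,uy,a0,b0=cv2.fitLine(V.astype(np.float32),cv2.DIST_HUBER,0,.1,.1).ravel(); nn=np.array([-uy,ux])
print('cornice heading',np.degrees(np.arctan2(uy,ux)),'resid',np.abs((V-[a0,b0])@nn).max(),'outer-edge to cornice line at pin / at 150 / free',[(np.array([a0,b0])-W0)@nn for W0 in [np.array([x0,y0])+np.array([vx,vy])*((np.array([640.5,154.2])-[x0,y0])@[vx,vy]-s) for s in (0,150,179)]])
E
python3 door.py | tail -1
```

```text
cornice heading 10.525328 resid 0.13585007016091247 outer-edge to cornice line at pin / at 150 / free [np.float64(7.244573826409711), np.float64(9.847798354414806), np.float64(10.35108842982913)]
```

```bash
python3 -m inch '[0,-0.1,0,0,0,0, 0,0,0,0,0,0]'; python3 -m inch '[0,-0.1,0,0,0,0, 0,0,0,0,0,0]'; python3 door.py | tail -3
```

```text
time_s: 24.65
tool_pos: [498.4, 102.8, 152.3]
orientation: [-0.0, 0.994, 0.107, -0.0]
contact_force: [0.6, 0.2, 0.1]
finger_gap: 0.006
time_s: 24.85
tool_pos: [498.2, 103.8, 152.3]
orientation: [-0.0, 0.994, 0.107, -0.0]
contact_force: [0.5, 0.2, -0.7]
finger_gap: 0.006
edge heading 10.564895 resid 1.107357892658646e-06 pin dist to edge line (9 exp.) 8.438682707000396
tool x heading 12.307508107115636 TCP dist to line -15.055525980632522
cornice heading 10.5610285 resid 0.12315395886726038 outer-edge to cornice line at pin / at 150 / free [np.float64(7.612064443288228), np.float64(7.6221855184515235), np.float64(7.624142259649759)]
```

The door is parallel to the front, with its inner face about 1.6 mm off the front plane. Backing away.

```bash
python3 -m inch '[0,0.2,0,0,0,0, 0,0.5,0,0,0,0, 0,1,0,0,0,0, 0,1.5,0,0,0,0, 0,1.5,0,0,0,0, 0,1,-1,0,0,0, 0,0,-2,0,0,0, 0,0,-2,0,0,0, 0,0,-1,0,0,0, 0,0,0,0,0,0, 0,0,0,0,0,0]'; python3 - <<'E'
from fit import *
for c in('scene','side'):
    read_camera(c)
    for t in('leaf','board','beaker','bottle','jar','dishes','forceps'):
        print(c,t,[(round(r['score'],2),w_from_c(c,r['at']).round(0).tolist()) for r in search_frame(t,c)[:2]])
# door top edge & cornice in wrist now
im=read_camera('wrist');g=cv2.GaussianBlur(cv2.cvtColor(im,cv2.COLOR_RGB2GRAY),(3,3),0)
M=R.from_euler('z',np.radians(100.53)).as_matrix(); o=np.array([640.5,154.2,0])-M@[-105.7,-90.5,0]
for s in(40,100,160):
    Q=[proj('wrist',(o+M@[x,-90.5+s,198])).ravel() for x in(-150,-107,-114.6)]; row=int(Q[2][1])
    print('row',row,'pred outer edge',Q[2].round(1), [int(v) for v in g[min(max(row,0),399),max(0,int(Q[2][0])-30):int(Q[2][0])+14:2]] )
E
```

```text
time_s: 26.0
tool_pos: [510.2, 47.8, 211.9]
orientation: [-0.0, 0.994, 0.107, -0.0]
contact_force: [-0.6, -0.5, -0.4]
finger_gap: 0.004
scene leaf [(0.56, [555.0, 132.0, 118.0])]
scene board [(0.72, [525.0, -275.0, 88.0])]
scene beaker [(0.69, [764.0, -141.0, 62.0])]
scene bottle [(0.87, [669.0, -450.0, 95.0])]
scene jar [(0.94, [530.0, -486.0, 63.0])]
scene dishes [(0.86, [390.0, -134.0, 32.0])]
scene forceps [(0.6, [447.0, -33.0, 6.0])]
side leaf [(0.61, [653.0, 156.0, 67.0])]
side board [(0.6, [535.0, -241.0, 98.0])]
side beaker [(0.63, [765.0, -106.0, 62.0]), (0.52, [577.0, 275.0, 216.0])]
side bottle [(0.87, [669.0, -413.0, 79.0])]
side jar [(0.93, [523.0, -450.0, 54.0])]
side dishes [(0.72, [397.0, -106.0, 34.0])]
side forceps [(0.64, [448.0, -28.0, 6.0]), (0.63, [575.0, 273.0, 214.0])]
row 45 pred outer edge [202.6  45.2] [235, 205, 137, 124, 116, 162, 231, 231, 231, 230, 232, 233, 232, 230, 228, 226, 165, 112, 113, 112, 110, 108]
row 145 pred outer edge [209.5 145.3] [242, 239, 213, 136, 124, 121, 196, 235, 233, 233, 231, 231, 233, 234, 233, 232, 235, 199, 119, 115, 115, 115]
row 230 pred outer edge [215.3 230.1] [233, 233, 228, 188, 123, 115, 136, 225, 233, 230, 231, 231, 232, 234, 234, 233, 232, 233, 211, 125, 113, 114]
```

```bash
cat > chk.py <<'E'
from fit import *
im=read_camera('wrist');g=cv2.GaussianBlur(cv2.cvtColor(im,cv2.COLOR_RGB2GRAY),(3,3),0).astype(float)
def line(lo,hi,z):
    q=[]
    for row in range(45,235,5):
        f=(row-45)/185; a=int(lo[0]+f*(lo[1]-lo[0])); b=int(hi[0]+f*(hi[1]-hi[0]))
        d=-np.diff(g[row,a:b]); d[d<8]=0; q.append((a+.5+(d*np.arange(len(d))).sum()/d.sum(),row))
    V=np.array([atz('wrist',u,z)[:2] for u in q]); vx,vy,x,y=cv2.fitLine(V.astype(np.float32),cv2.DIST_HUBER,0,.1,.1).ravel()
    n=np.array([-vy,vx]); print(np.degrees(np.arctan2(vy,vx)),'resid',np.abs((V-[x,y])@n).max()); return np.array([x,y]),np.array([vx,vy]),n
A=line((168,184),(184,198),217); B=line((198,214),(212,228),198)
pin=np.array([640.5,154.2])
for s in(0,179):
    P=B[0]+B[1]*((pin-B[0])@B[1]-s); print(s,'outer edge x cab',-107-(A[0]-P)@A[2],'inner',-89-(A[0]-P)@A[2])
E
python3 chk.py
```

```text
10.435036 resid 0.11891691446411846
12.38924 resid 0.0935857560577026
0 outer edge x cab -114.2038871199993 inner -96.2038871199993
179 outer edge x cab -120.30790994711542 inner -102.30790994711542
```

The door has come open again by about 2°, leaving the free edge at about −102.3, so it needs redoing. First I check whether it is still moving.

```bash
python3 chk.py; python3 -m inch '[0,0,0,0,0,0, 0,0,0,0,0,0, 0,0,0,0,0,0, 0,0,0,0,0,0]'; python3 chk.py
```

```text
10.41602 resid 0.11778168474297383
12.400935 resid 0.0905858311817254
0 outer edge x cab -114.1386982290232 inner -96.1386982290232
179 outer edge x cab -120.33860592457798 inner -102.33860592457798
time_s: 27.35
tool_pos: [510.3, 48.0, 212.3]
orientation: [-0.0, 0.994, 0.107, 0.0]
contact_force: [0.0, -0.3, 0.4]
finger_gap: 0.002
10.428271 resid 0.10373416932371853
12.396906 resid 0.10977180153042085
0 outer edge x cab -114.18536582445924 inner -96.18536582445924
179 outer edge x cab -120.3344442128443 inner -102.3344442128443
```

```bash
python3 -m inch '[-0.6,0,1,0,0,0.9, -0.6,0,2,0,0,0.9, 0,0,2,0,0,0, 0,0,1,0,0,0, 0,-1,0,0,0,0, 0,-1.5,0,0,0,0, 0,-1.2,0,0,0,0, 0,-0.6,0,0,0,0, 0,-0.2,0,0,0,0, 0,0,0,0,0,0]'; python3 door.py
```

```text
time_s: 28.4
tool_pos: [490.6, 90.2, 152.6]
orientation: [0.0, 0.996, 0.092, 0.0]
contact_force: [0.9, 0.1, -0.5]
finger_gap: 0.007
60 241 [234, 233, 231, 230, 230, 231, 218, 132, 115, 117, 113, 110, 112, 137, 144, 175, 177, 178, 177, 177, 199, 235, 235, 235, 195, 105, 91, 86, 86, 87, 87]
100 241 [234, 235, 234, 233, 231, 231, 232, 233, 193, 117, 116, 115, 112, 114, 114, 119, 168, 179, 177, 180, 178, 195, 234, 235, 236, 197, 108, 91, 90, 90, 89]
140 241 [231, 232, 234, 235, 235, 234, 233, 233, 234, 231, 150, 115, 117, 115, 114, 115, 124, 152, 182, 179, 179, 178, 194, 234, 235, 236, 189, 106, 91, 88, 91]
180 241 [232, 233, 231, 233, 234, 235, 235, 233, 233, 234, 236, 209, 126, 118, 115, 114, 116, 116, 132, 151, 151, 151, 146, 147, 169, 172, 172, 144, 107, 89, 90]
px [(np.float64(289.5), 60), (np.float64(290.5), 84), (np.float64(291.5), 108), (np.float64(292.5), 132), (np.float64(293.5), 156), (np.float64(263.5), 180)]
edge heading -6.172616 resid 15.682815076574231 pin dist to edge line (9 exp.) 47.424733304389505
tool x heading 10.52703302241658 TCP dist to line -32.66958302345299Traceback (most recent call last):
  File "door.py", line 17, in <module>
    d=np.diff(g[row,244:264]); k=np.argmin(d); a=d[k-1:k+2]; q.append((244+k+.5+(a[2]-a[0])/(a.sum()*1.0+1e-9),row))
                                                                                 ~^^^
IndexError: index 2 is out of bounds for axis 0 with size 2
```

```bash
cat > chk.py <<'E'
from fit import *
im=read_camera('wrist');g=cv2.GaussianBlur(cv2.cvtColor(im,cv2.COLOR_RGB2GRAY),(3,3),0).astype(float)
e=[[],[]]
for row in range(45,200,5):
    v=g[row]; c=[k for k in range(150,300) if v[k]>=175>v[k+1] and v[k-4]>215 and v[k+5]<135]
    for i,k in enumerate(c[:2]): e[i].append((k+(v[k]-175)/(v[k]-v[k+1]),row))
if len(e[1])<15: print('one edge only',len(e[0]),e[0][:2])
def line(q,z):
    V=np.array([atz('wrist',u,z)[:2] for u in q]); vx,vy,x,y=cv2.fitLine(V.astype(np.float32),cv2.DIST_HUBER,0,.1,.1).ravel()
    n=np.array([-vy,vx]); print('n',len(q),'heading',np.degrees(np.arctan2(vy,vx)),'resid',np.abs((V-[x,y])@n).max()); return np.array([x,y]),np.array([vx,vy]),n
A=line(e[0],217); B=line(e[1],198); p,r,s=tool()
pin=np.array([640.5,154.2])
for s in(0,179):
    P=B[0]+B[1]*((pin-B[0])@B[1]-s); print(s,'inner face x cab',-89-(A[0]-P)@A[2])
print('TCP to door face',(p[:2]-B[0])@B[2])
E
python3 chk.py
```

```text
n 31 heading 10.393056 resid 0.05482120760329682
n 31 heading 12.165572 resid 0.03601455479386967
0 inner face x cab -96.10574486703115
179 inner face x cab -101.6424470377286
TCP to door face -22.9459649437797
```

```bash
python3 -m inch '[0,-0.2,0,0,0,0, 0,-0.2,0,0,0,0, 0,-0.2,0,0,0,0, 0,-0.1,0,0,0,0, 0,-0.1,0,0,0,0, 0,-0.1,0,0,0,0, 0,-0.1,0,0,0,0, 0,-0.1,0,0,0,0, 0,0,0,0,0,0, 0,0,0,0,0,0]'; python3 chk.py;  python3 -m inch '[0,-0.05,0,0,0,0, 0,-0.05,0,0,0,0, 0,0,0,0,0,0]'; python3 -m inch '[0,-0.05,0,0,0,0, 0,0,0,0,0,0]';python3 chk.py
```

```text
time_s: 29.5
tool_pos: [488.4, 100.6, 152.3]
orientation: [0.0, 0.996, 0.092, 0.0]
contact_force: [0.3, -0.1, 0.6]
finger_gap: 0.008
n 31 heading 24.44888 resid 11.3977560949504
n 18 heading 11.252346 resid 0.023586349276400125
0 inner face x cab -113.32778112367528
179 inner face x cab -72.4635172236914
TCP to door face -14.64919806947941
time_s: 29.85
tool_pos: [488.2, 101.6, 152.3]
orientation: [-0.0, 0.996, 0.092, 0.0]
contact_force: [0.6, -0.4, -0.6]
finger_gap: 0.006
time_s: 30.05
tool_pos: [488.1, 102.1, 152.3]
orientation: [0.0, 0.996, 0.092, -0.0]
contact_force: [0.5, 0.0, 0.8]
finger_gap: 0.004
one edge only 31 [(np.float64(249.44444444444446), 45), (np.float64(249.68421052631578), 50)]
n 31 heading 13.954936 resid 9.96989770474826
n 9 heading 10.692195 resid 0.02016457481595879
0 inner face x cab -92.74100691227319
179 inner face x cab -82.55325676868691
TCP to door face -14.70800517875092
```

```bash
sed -i 's/range(150,300)/range(235,300) if 0 else range(150,300)/; s/v\[k+5\]<135/v[k+3]<150/' chk.py; for i in 1 ; do python3 -m inch '[0,-0.05,0,0,0,0, 0,0,0,0,0,0]'; python3 -m inch '[0,-0.05,0,0,0,0, 0,0,0,0,0,0]'; done; python3 -m inch '[0,-0.05,0,0,0,0, 0,0,0,0,0,0]'; python3 -m inch '[0,-0.05,0,0,0,0, 0,0,0,0,0,0]'; python3 chk.py
```

```text
time_s: 30.3
tool_pos: [488.0, 102.6, 152.3]
orientation: [-0.0, 0.996, 0.092, -0.0]
contact_force: [-0.0, 0.6, 0.3]
finger_gap: 0.004
time_s: 30.5
tool_pos: [487.9, 103.1, 152.3]
orientation: [-0.0, 0.996, 0.092, -0.0]
contact_force: [-0.8, -0.0, 0.4]
finger_gap: 0.005
time_s: 30.7
tool_pos: [487.9, 103.4, 152.3]
orientation: [0.0, 0.996, 0.092, 0.0]
contact_force: [-0.3, -1.6, 0.6]
finger_gap: 0.008
time_s: 30.9
tool_pos: [487.8, 103.5, 152.3]
orientation: [0.001, 0.996, 0.092, 0.0]
contact_force: [0.9, -3.6, 0.0]
finger_gap: 0.006  File "chk.py", line 5
    v=g[row]; c=[k for k in range(235,300) if 0 else range(150,300) if v[k]>=175>v[k+1] and v[k-4]>215 and v[k+3]<150]
                                                ^^^^
SyntaxError: invalid syntax
```

Contact with the front, at about 3.6 N. Now backing off slowly and checking that the door stays.

```bash
sed -i 's/range(235,300) if 0 else range(150,300)/range(150,300)/' chk.py; python3 chk.py; python3 -m inch '[0,0.05,0,0,0,0, 0,0.05,0,0,0,0, 0,0.05,0,0,0,0, 0,0.05,0,0,0,0, 0,0.05,0,0,0,0, 0,0.05,0,0,0,0, 0,0.1,0,0,0,0, 0,0,0,0,0,0]'; python3 chk.py;  python3 -m inch '[0,0.1,0,0,0,0, 0,0.1,0,0,0,0, 0,0.2,0,0,0,0, 0,0.2,0,0,0,0, 0,0,0,0,0,0]'; python3 chk.py
```

```text
n 31 heading 10.431836 resid 0.05327286183239663
n 31 heading 10.28807 resid 0.06361932672860066
0 inner face x cab -96.00611980182242
179 inner face x cab -95.55697518214174
TCP to door face -14.586246770604491
time_s: 31.75
tool_pos: [488.5, 100.0, 152.3]
orientation: [-0.0, 0.996, 0.091, -0.0]
contact_force: [-0.3, -0.5, 0.3]
finger_gap: 0.006
n 31 heading 10.433523 resid 0.05949842970300998
n 31 heading 10.792599 resid 0.05581072441324176
0 inner face x cab -96.15206262849912
179 inner face x cab -97.27385929995371
TCP to door face -16.525296056194165
time_s: 32.3
tool_pos: [489.6, 93.9, 152.3]
orientation: [0.0, 0.996, 0.091, 0.0]
contact_force: [0.1, -0.1, 0.6]
finger_gap: 0.002
n 31 heading 10.42809 resid 0.05784169966636662
n 31 heading 10.883386 resid 0.04550038775492331
0 inner face x cab -96.06677066999667
179 inner face x cab -97.48916372668421
TCP to door face -22.538937346066774
```

```bash
python3 -m inch '[0,0.3,0,0,0,0, 0,0.4,0,0,0,0, 0,0.6,0,0,0,0, 0,0.8,0,0,0,0, 0,0.8,0,0,0,0, 0,0.5,0,0,0,0, 0,0,0,0,0,0, 0,0,0,0,0,0, 0,0,0,0,0,0, 0,0,0,0,0,0, 0,0,0,0,0,0]'; python3 chk.py; python3 -m inch '[0,0,0,0,0,0, 0,0,0,0,0,0, 0,0,0,0,0,0, 0,0,0,0,0,0, 0,0,0,0,0,0, 0,0,0,0,0,0, 0,0,0,0,0,0, 0,0,0,0,0,0, 0,0,0,0,0,0, 0,0,0,0,0,0]'; python3 chk.py
```

```text
time_s: 33.45
tool_pos: [495.7, 61.0, 152.3]
orientation: [-0.0, 0.996, 0.092, -0.0]
contact_force: [-0.3, -0.1, -0.8]
finger_gap: 0.002
n 31 heading 11.2457285 resid 17.273218632204987
n 29 heading 10.923255 resid 31.232704961726256
0 inner face x cab -112.20867293636135
179 inner face x cab -111.20122889882268
TCP to door face -24.049290024341325
time_s: 34.5
tool_pos: [495.8, 60.8, 152.3]
orientation: [0.0, 0.996, 0.092, 0.0]
contact_force: [0.3, 0.7, -0.8]
finger_gap: 0.006
n 31 heading 11.236325 resid 17.297198637198125
n 28 heading 10.841116 resid 31.257187735663887
0 inner face x cab -112.39847305442701
179 inner face x cab -111.16379547552366
TCP to door face -24.23678925158734
```

```bash
python3 - <<'E'
s=open('chk.py').read()
s=s.replace("range(150,300)","range(LO,300)").replace("e=[[],[]]","import sys;LO=int(sys.argv[1]);e=[[],[]]")
s=s.replace("if len(e[1])","if len(sys.argv)>2: print([[tuple(np.round(q,0)) for q in z[::6]] for z in e])\nif len(e[1])")
open('chk.py','w').write(s)
E
python3 chk.py 175 v
```

```text
[[(np.float64(176.0), np.float64(45.0)), (np.float64(180.0), np.float64(75.0)), (np.float64(184.0), np.float64(105.0)), (np.float64(188.0), np.float64(135.0)), (np.float64(192.0), np.float64(165.0)), (np.float64(196.0), np.float64(195.0))], [(np.float64(255.0), np.float64(55.0)), (np.float64(256.0), np.float64(85.0)), (np.float64(258.0), np.float64(115.0)), (np.float64(260.0), np.float64(145.0)), (np.float64(262.0), np.float64(175.0))]]
n 31 heading 11.271431 resid 0.04375084743446268
n 25 heading 10.885719 resid 0.10555237845414826
0 inner face x cab -112.38649930459
179 inner face x cab -111.18149032950214
TCP to door face -24.159752797998642
```

```bash
python3 chk.py 100; sed -n 1,1p chk.py >/dev/null; python3 -m inch '[0,0,0,0,0,0, 0,0,0,0,0,0, 0,0,0,0,0,0, 0,0,0,0,0,0, 0,0,0,0,0,0]' >/dev/null; python3 chk.py 100
```

```text
n 31 heading 10.413631 resid 0.07566716557252767
n 31 heading 11.264241 resid 0.04234392597882011
0 inner face x cab -95.78251322472002
179 inner face x cab -98.43983978942725
TCP to door face -55.215040999749455
n 31 heading 10.395571 resid 0.070588150268478
n 31 heading 11.269121 resid 0.03995910547933115
0 inner face x cab -95.75071917365048
179 inner face x cab -98.47970759496788
TCP to door face -55.20390085738423
```

```bash
python3 -c "
from bench import *
print(workorder.job_done()); print(observe()['time_s'])"
```

```text
the job is handed in; nothing more can be done
None
the job is handed in; nothing more can be done
```

I lifted the door out of the rack and eased it onto both hinge pins. I then swung it shut with the closed fingers and handed the job in at about 35 s of the 72 s. No verdict was reported.

- **Hanging:** I found the pins' true place with the wrist camera, at about (640.5, 154.2) in the world frame. The door went down with no more than about 2 N of extra force until its weight rested on the lugs. I didn't measure the seating height separately afterwards. It rests on the tool height at release and the door's weight coming off the gripper there.
- **Shutting:** My first attempt failed the check after I backed away. The door had come back about 2°, leaving its free edge at about −102.3 mm against the −102 mm limit. I closed it again until it lightly touched the front (about 3.6 N at the wrist) and backed off more slowly.
- **Last checks:** The door came to rest about 0.015 rad from parallel (limit 0.08), with its free edge at about −98.5 mm. Two readings 0.5 s apart agreed. The fingers were about 40 mm clear of it.
- **Other things on the bench:** After the first closing, the networks' readings for the beaker, bottle and forceps matched the start to within about 8 mm. So did the scene camera's readings for the board and jar, and the side camera's for the dishes. I didn't repeat this check after the second closing, when the arm worked only by the cabinet.

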